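# Fold down the LED clips of a ceiling light

### The arm

A 6-joint arm with a two-finger parallel gripper is mounted at the origin on the work surface. World frame = base frame: x ahead of the robot, y to its left, z up, the work surface at z = 0. Lengths are in mm, angles in degrees, forces in N, time in s.
With the tool pointing down it reaches from about 300 to 850 mm from the base axis. Payload 5.4 kg.
Tool frame: the origin (TCP) lies between the finger pads; the fingertips stand 25 mm ahead of it and the grasp point (between the pads) lies 6 mm ahead of it; z points along the fingers, y is the line along which they close (so a half turn about z gives the same grasp; the last joint's range is limited). The gripper opens to 85 mm and grips with 20 to 120 N. Pads are 22 mm wide; open, the fingers measure 114 mm over their backs; the gripper's body (76 mm by 85 mm) begins 54 mm behind the grasp point. The pads swing forward as they close: fully open they stand 13 mm farther back than shut.
Start: joints at [57.863, 9.076, 91.501, -0, 79.423, -12.038], TCP at [197.607, 539.961, 256.299] pointing down, gripper open.
Joint ranges: [-166.64, 166.64], [-54.1, 131.32], [10.49, 154.53], [-73.88, 253.88], [9.74, 151.15], [-171.62, 171.62]. Speed limits (degrees/s): [147.25, 147.25, 180, 180, 180, 180].

### API

Orientations are given as a 3x3 rotation matrix whose columns are the frame's x, y, z axes.
In Python, from rig import env gives the robot as it stands.
- The arm moves only by the tool step_arm, never from a script. Its argument "targets" is a list of rows, each a list of 7 numbers: the shift along the tool's x, y, z in mm, then the turn, a rotation vector about the tool's x, y, z in degrees, then the closure, from 0 (fully open) to 1 (shut). In form: [[dx, dy, dz, wx, wy, wz, jaw], ...]. A call has exactly 10 rows; each row shifts and turns the commanded pose from where the row before left it, along the tool's axes as they then stand; what a row does not reach is not made up. A row lasts 1/10 s, in which the tool goes at most 50 mm and 8.59 degrees, less where a joint would pass 70% of its speed; a pose out of reach is approached as far as the arm can. A call is refused whole if a number of a shift passes 50 or a number of a turn 8.59, either way. A call with a gripper value outside its range is refused whole. The fingers move at their own pace and stop on an object; "squeeze" is the grip in N (left out, the last holds). Time passes only in rows, so rows that do not move let the fingers close, or fill a call up. It gives the time, the measured TCP pose, the force, the opening and the grip force at its end, in the units of the state.
- env.get_state(): the state, without advancing time (a new reading comes with each control period).
- env.camera(name): name is "scene" or "top" or "wrist"; returns (picture, depth): 400x640x3 uint8, red, green, blue; 400x640 float32, mm along the optical axis (not along the pixel's ray), 0 where there is no reading.
- env.camera_info(name): a dict with "intrinsics" (3x3 intrinsics, pixels), "R" (3x3) and "t" (3): a world point X has camera coordinates R X + t. Camera axes: x right, y down, z forward; pixel columns grow to the right and rows downward; lengths in mm; the calibration is good to about 2 mm. The wrist camera is an equidistant fisheye: a pixel r from the principal point sees the ray r / f radians off the axis. A picture is of the moment at which its call begins: read the wrist's pose just before it. camera_info takes no time and is no camera call; for the wrist camera it gives the pose at the moment of the call.
- env.sign_off(): hands the job in; it is judged then, once.
Trained networks look in the newest picture that a camera, given by its name, has taken for a name from the list of things; names that differ only in an ending like _2 or _b are one class to them, and where a whole thing is asked for, a point or a joint stands for the part that bears it (a point fixed in the world has none). Each returns a list of dicts, best first, with "score" (0 to 1); they miss things now and then, are a little off and sometimes report something else, mostly with a low value. They report only what shows in the picture. A call takes as long as a camera call.
- env.look_for(camera, label): "centre" ([x, y, z] in mm, in world coordinates, good to about 4 mm: the middle of the surface that is visible of it).
- env.masks_of(camera, label): "mask" (400x640 bool, what is visible of it).
- env.place_of(camera, label): "centre" ([x, y, z] in mm, in world coordinates, good to about 4 mm: a listed point, or the origin of a listed thing).
The state is a dict: "time_s": time; "joint_pos": joint angles; "joint_vel": joint speeds; "joint_efforts": joint torques, N m; "position": TCP position; "tcp_rot": TCP orientation; "wrist_force": force on the tool from outside, world axes, zero at the start; "ft_torque": the same for the moment, N m; "grip_width": opening from 0.0 (shut) to 1.0 (fully open); "finger_force": force on a finger pad.
Only numpy, scipy, OpenCV 4.12 (cv2) and the standard library are available. Lean on these libraries where they do the work, as an engineer would, in place of code of your own. Each camera call takes 0.05 s, during which the arm holds its last target. There are 200 camera calls.

### The job

Starting at the terminal block, run the fingertips lightly along the arc of LED boards on the opened ceiling light and fold the five raised spring clips down flat, one after another to the last. Only touch, grasp nothing: the lamp is loose and must not be lifted, tipped or shoved out of place, and the driver box on it and the things around it stay where they are.

Things in the scene. Friction and masses are not known exactly. Their poses are not given: they have to be found in the camera images.
- lamp: Opened round ceiling light: white steel disc, loose on the table, 300 mm across, about 1.4 kg, deck 24 mm above the table, rim bead 4 mm higher. Origin: centre of its underside, z up. An arc of LED boards lies on the deck 110 mm from the centre; five steel clips stand on it, anticlockwise from above, hinges at -76, -38, 0, 38, 76 degrees from the lamp's x axis (clips 1 to 5).
- terminal (a point): Top centre of the white terminal block, 22 x 26 mm, 14 mm above the deck, on the same arc at -118 degrees, before clip 1. Apart from it, the clips and the driver box inside the arc, nothing on the deck stands above 4 mm.
- clip1_hinge (a point): Hinge of clip 1 (first from the terminal block): mid-length of its hinge pin, fixed on the lamp 110 mm from its centre and 5 mm above the deck.
- clip2_hinge (a point): Hinge of clip 2 (second from the terminal block): mid-length of its hinge pin, fixed on the lamp 110 mm from its centre and 5 mm above the deck.
- clip3_hinge (a point): Hinge of clip 3 (third from the terminal block): mid-length of its hinge pin, fixed on the lamp 110 mm from its centre and 5 mm above the deck.
- clip4_hinge (a point): Hinge of clip 4 (fourth from the terminal block): mid-length of its hinge pin, fixed on the lamp 110 mm from its centre and 5 mm above the deck.
- clip5_hinge (a point): Hinge of clip 5 (fifth from the terminal block): mid-length of its hinge pin, fixed on the lamp 110 mm from its centre and 5 mm above the deck.
- clip1 (a joint): Angle of clip 1, rad: 0 = flat on the LED boards; starts raised 0.9 to 1.3, backward stop 1.4. Steel tab 18 mm wide, 2.5 thick, reaching 30 mm from its hinge pin (radius 2.8). Raised, it leans anticlockwise (away from the terminal block); flat, it points that way along the tangent, its top 6.3 mm and the pin's top 7.8 mm above the deck. Friction 0.01 N m, no spring: stays where left.
- clip2 (a joint): Angle of clip 2, rad: 0 = flat on the LED boards; starts raised 0.9 to 1.3, backward stop 1.4. Steel tab 18 mm wide, 2.5 thick, reaching 30 mm from its hinge pin (radius 2.8). Raised, it leans anticlockwise (away from the terminal block); flat, it points that way along the tangent, its top 6.3 mm and the pin's top 7.8 mm above the deck. Friction 0.01 N m, no spring: stays where left.
- clip3 (a joint): Angle of clip 3, rad: 0 = flat on the LED boards; starts raised 0.9 to 1.3, backward stop 1.4. Steel tab 18 mm wide, 2.5 thick, reaching 30 mm from its hinge pin (radius 2.8). Raised, it leans anticlockwise (away from the terminal block); flat, it points that way along the tangent, its top 6.3 mm and the pin's top 7.8 mm above the deck. Friction 0.01 N m, no spring: stays where left.
- clip4 (a joint): Angle of clip 4, rad: 0 = flat on the LED boards; starts raised 0.9 to 1.3, backward stop 1.4. Steel tab 18 mm wide, 2.5 thick, reaching 30 mm from its hinge pin (radius 2.8). Raised, it leans anticlockwise (away from the terminal block); flat, it points that way along the tangent, its top 6.3 mm and the pin's top 7.8 mm above the deck. Friction 0.01 N m, no spring: stays where left.
- clip5 (a joint): Angle of clip 5, rad: 0 = flat on the LED boards; starts raised 0.9 to 1.3, backward stop 1.4. Steel tab 18 mm wide, 2.5 thick, reaching 30 mm from its hinge pin (radius 2.8). Raised, it leans anticlockwise (away from the terminal block); flat, it points that way along the tangent, its top 6.3 mm and the pin's top 7.8 mm above the deck. Friction 0.01 N m, no spring: stays where left.
- driver: LED driver, a white box 64 x 40 x 24 mm with a grey top, 120 g, lying loose on the deck near the lamp's centre. Origin at the centre of its underside. Leave alone.
- jar: Clear screw-top jar, 60 mm across, 70 mm tall, loose on the table. Origin at the centre of its underside. Leave alone.
- screwdriver: Screwdriver lying loose on the table along its x axis. Leave alone.
- carton: Small closed cardboard carton 150 x 50 x 50 mm, loose on the table. Origin at the centre of its underside. Leave alone.

How it is judged:
By the outcome, as a careful person would: the job done as asked, in the order asked, and still so for the second after the job is handed in, with the robot touching nothing.
It also fails if it takes over 48 s, if anything falls off the work surface, if the arm or the gripper's body presses on something with over 40 N, if the wrist force passes 120 N, or if a joint passes its speed limit or range.

## Working session

There is one attempt and no reset: what is moved stays moved. The work goes in short steps, Python scripts to look and compute and a tool call to move; the robot and the scene stay as the last step left them, time stands still between calls to the robot, and variables do not carry over. Pictures are saved under pics/ and viewed, at most 10 in all, crops included, and the job is handed in when it is done.

Besides the shell and the picture viewer there is one more tool, called after ">>>" by a JSON object that holds its "op" and its "data". step_arm: Moves the arm, as the interface text tells. Its arguments: {"type":"object","properties":{"targets":{"type":"array","items":{"type":"array","items":{"type":"number"}}},"squeeze":{"type":"number"}},"required":["targets"]}

```bash
mkdir -p pics; cat > h.py <<'E'
import numpy as np, cv2
from rig import env
def shot(cam,name):
    p,d=env.camera(cam); cv2.imwrite(f'pics/{name}.png',cv2.cvtColor(p,cv2.COLOR_RGB2BGR)); return p,d
E
python3 - <<'E'
from h import *
np.set_printoptions(precision=1,suppress=True)
p,d=shot('top','top1'); i=env.camera_info('top'); print(i)
for l in ['lamp','terminal','clip1_hinge','clip2_hinge','clip3_hinge','clip4_hinge','clip5_hinge','driver','jar','carton','screwdriver']:
    for r in env.place_of('top',l)[:2]: print(l,np.round(r['centre'],1),round(r['score'],2))
s=env.get_state(); print(s['time_s'],s['position'],s['tcp_rot'],s['grip_width'])
E
```

```text
{'intrinsics': array([[400.2,   0. , 318.5],
       [  0. , 400.2, 205.2],
       [  0. ,   0. ,   1. ]]), 'R': array([[ 0. , -1. ,  0. ],
       [-1. , -0. , -0.2],
       [ 0.2, -0. , -1. ]]), 't': array([ -10.7,  469.6, 1148. ])}
terminal [614.8 148.   34.2] 0.65
terminal [ 594.4 -351.6    1.4] 0.41
clip2_hinge [477.1 115.8  27.5] 0.92
clip2_hinge [ 592.8 -352.4    1.4] 0.34
clip3_hinge [452.1  49.6  30.2] 0.59
clip4_hinge [481.5 -15.6  27.7] 0.67
clip5_hinge [543.8 -53.3  30. ] 0.93
driver [517.8 353.5   0.8] 0.61
driver [566.8  56.7  25.1] 0.57
jar [522.2 354.3   3.2] 0.75
carton [308.4 391.3  -0.2] 0.59
screwdriver [ 593.4 -352.3    2.8] 0.63
screwdriver [310.6 391.5   2.1] 0.33
0.6 [197.6 540.  256.3] [[-0.9  0.3 -0. ]
 [ 0.3  0.9 -0. ]
 [ 0.  -0.  -1. ]] 1.0019656679911144
```

View pics/top1.png

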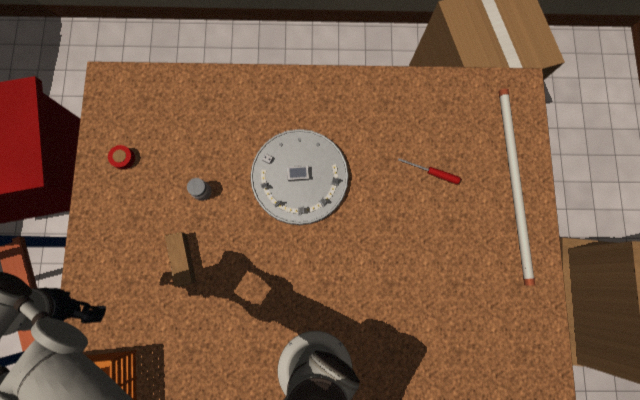

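The lamp shows at about (300,176), its arc on the robot side and the terminal at (268,159). The networks' points put the lamp's centre near (562,50) with a yaw of about 181°. I'm moving over it with the fingers shut.

>>> {"op": "step_arm", "data": {"targets": [[-40,-29,0,0,0,0,1],[-40,-29,0,0,0,0,1],[-40,-29,0,0,0,0,1],[-40,-29,0,0,0,0,1],[-40,-29,0,0,0,0,1],[-40,-29,0,0,0,0,1],[-40,-29,0,0,0,0,1],[-40,-29,0,0,0,0,1],[-40,-29,0,0,0,0,1],[-40,-29,0,0,0,0,1]], "squeeze": 20}}

```text
time_s: 1.6
position: [474.5, 128.3, 256.6]
tcp_rot: [[-0.939, 0.344, 0.001], [0.344, 0.939, 0.0], [-0.001, 0.0, -1.0]]
wrist_force: [0.7, 1.1, -0.5]
grip_width: -0.001
finger_force: 0.0
```

>>> {"op": "step_arm", "data": {"targets": [[-40,-29,0,0,0,0,1],[-40,-29,0,0,0,0,1],[0,0,0,0,0,-7,1],[0,0,0,0,0,-7,1],[0,0,0,0,0,-6,1],[0,0,0,0,0,-0.1,1],[0,0,0,0,0,0,1],[0,0,0,0,0,0,1],[0,0,0,0,0,0,1],[0,0,0,0,0,0,1]]}}

```text
time_s: 2.6
position: [528.7, 48.3, 256.3]
tcp_rot: [[-1.0, 0.0, 0.0], [0.0, 1.0, -0.0], [-0.0, -0.0, -1.0]]
wrist_force: [-0.2, -0.1, -0.5]
grip_width: -0.0
finger_force: 0.0
```

```bash
python3 - <<'E'
from h import *
from scipy.optimize import least_squares
np.set_printoptions(precision=1,suppress=True)
p,d=shot('wrist','w1'); i=env.camera_info('wrist'); print(i['R'],-i['R'].T@i['t'])
ang={'terminal':-118,'clip1_hinge':-76,'clip2_hinge':-38,'clip3_hinge':0,'clip4_hinge':38,'clip5_hinge':76}
P=[]
for l in list(ang)+['lamp','driver']:
    for r in env.place_of('wrist',l)[:2]:
        print(l,np.round(r['centre'],1),round(r['score'],2))
        if l in ang and r['score']>.4: P.append((ang[l],*r['centre'][:2]))
P=np.array(P)
f=lambda v:(np.c_[v[0]+110*np.cos(np.radians(P[:,0])+v[2]),v[1]+110*np.sin(np.radians(P[:,0])+v[2])]-P[:,1:]).ravel()
s=least_squares(f,[562,50,np.radians(181)],loss='soft_l1',f_scale=3); print(s.x[:2],np.degrees(s.x[2]),s.fun)
E
```

```text
[[ 0.   1.   0. ]
 [ 0.9 -0.   0.3]
 [ 0.3  0.  -0.9]] [447.   48.9 374. ]
terminal [614.7 150.4  38.8] 0.61
terminal [569.3  57.2  25.2] 0.46
clip1_hinge [535.5 159.2  30.7] 0.84
clip2_hinge [482.8 118.4  31.1] 0.97
clip3_hinge [449.6  53.5  25.6] 0.77
clip3_hinge [618.4 150.   36.1] 0.33
clip4_hinge [485.9 -13.6  26.2] 0.73
clip5_hinge [545.  -54.   30.6] 0.72
clip5_hinge [450.8  51.   27.8] 0.64
lamp [564.7  50.5   3.7] 0.77
driver [569.9  53.1  24.3] 0.76
[563.1  53.1] 180.28614585044696 [  -0.4    0.    45.    93.2    0.5    0.4   -6.7    1.9    3.6   -1.
   -9.1   -1.5   -7.9    0.2   86.3 -104.8]
```

View pics/w1.png

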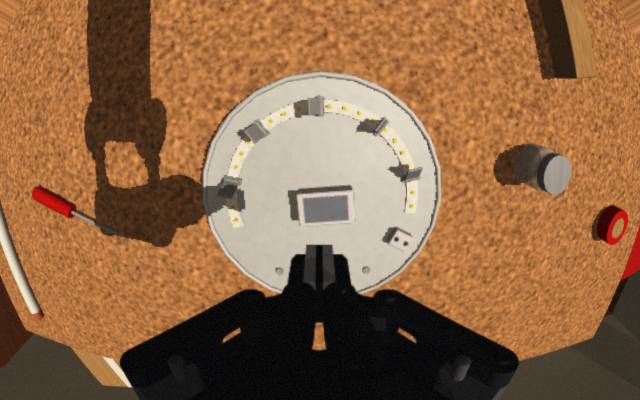

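The wrist view shows the lamp centred near (320,185) px. The raised clips are at (412,174), (378,126), (314,105), (254,131) and (230,192), and the terminal is at (401,239). I'm refining the centre from the rim outline.

```bash
python3 - <<'E'
from h import *
from scipy.optimize import least_squares
np.set_printoptions(precision=1,suppress=True)
def edge(cam):
    i=env.camera_info(cam); m=env.masks_of(cam,'lamp'); print(cam,[(round(r['score'],2),int(r['mask'].sum())) for r in m[:3]])
    c=max(cv2.findContours(m[0]['mask'].astype(np.uint8),0,1)[0],key=len)[:,0].astype(float)
    K=i['intrinsics']; u=(c-K[:2,2])/[K[0,0],K[1,1]]
    if cam=='wrist':
        r=np.linalg.norm(u,axis=1,keepdims=True); rays=np.c_[np.sin(r)*u/r,np.cos(r)]
    else: rays=np.c_[u,np.ones(len(u))]
    W=rays@i['R']; C=-i['R'].T@i['t']
    return (C+W*((27-C[2])/W[:,2:]))[:,:2]
for cam in ['wrist','top']:
    try:
        Q=edge(cam)
        s=least_squares(lambda v:np.hypot(Q[:,0]-v[0],Q[:,1]-v[1])-v[2],[563,52,150],loss='cauchy',f_scale=1.); print(s.x,len(Q),(abs(s.fun)<2).mean())
    except Exception as e: print(e)
A=np.array([-118,-76,-38,0,38,76]);A=np.r_[A,-118,-38,0,38,76]
P=np.array([[614.7,150.4],[535.5,159.2],[482.8,118.4],[450,52.3],[485.9,-13.6],[545,-54],[614.8,148],[477.1,115.8],[452.1,49.6],[481.5,-15.6],[543.8,-53.3]])
f=lambda v:(np.c_[v[0]+110*np.cos(np.radians(A)+v[2]),v[1]+110*np.sin(np.radians(A)+v[2])]-P).ravel()
s=least_squares(f,[562,50,np.radians(181)],loss='soft_l1',f_scale=3); print(s.x[:2],np.degrees(s.x[2]));print(s.fun.reshape(-1,2))
x,y,t=s.x
for a in [-118,-76,-38,0,38,76]: print(a,np.round([x+110*np.cos(np.radians(a)+t),y+110*np.sin(np.radians(a)+t)],1))
E
```

```text
wrist [(0.81, 37775), (0.29, 2234)]
[565.   52.4 147.2] 722 0.8047091412742382
top [(0.66, 7243)]
[561.7  52.  149.6] 274 0.7408759124087592
[566.3  53.3] 181.69186051857687
[[ 0.4  1.5]
 [ 1.1  0. ]
 [-5.1  0. ]
 [ 6.4 -2.2]
 [-4.2 -3.3]
 [-2.1 -0.2]
 [ 0.3  3.9]
 [ 0.6  2.6]
 [ 4.3  0.5]
 [ 0.2 -1.3]
 [-0.9 -0.9]]
-118 [615.1 151.9]
-76 [536.6 159.2]
-38 [477.7 118.4]
0 [456.4  50.1]
38 [481.7 -16.9]
76 [542.9 -54.2]
```

```bash
python3 - <<'E'
from h import *
x,y,t=564,52.3,np.radians(181.5)
def P(a,d=0):
    a=np.radians(a)+t; return np.array([x+110*np.cos(a)-d*np.sin(a), y+110*np.sin(a)+d*np.cos(a)])
prev=env.get_state()['position'][:2]
W=[('term',P(-118)),('mid',P(-97))]
for k,a in enumerate([-76,-38,0,38,76],1):
    W+= [(f'c{k} d-16',P(a,-16)),(f'c{k} d10',P(a,10)),(f'c{k} d24',P(a,24))]
for n,p in W:
    print(n,p.round(1),'tool dx dy',round(-(p-prev)[0],1),round((p-prev)[1],1)); prev=p
E
```

```text
term [613.1 150.7] tool dx dy -84.3 102.5
mid [574.5 161.8] tool dx dy 38.5 11.1
c1 d-16 [550.  162.6] tool dx dy 24.5 0.8
c1 d10 [525.  155.6] tool dx dy 25.1 -6.9
c1 d24 [511.5 151.9] tool dx dy 13.5 -3.7
c2 d-16 [485.1 130.6] tool dx dy 26.4 -21.3
c2 d10 [469.6 109.7] tool dx dy 15.5 -20.9
c2 d24 [461.3  98.4] tool dx dy 8.3 -11.3
c3 d-16 [453.6  65.4] tool dx dy 7.7 -33.0
c3 d10 [454.3  39.4] tool dx dy -0.7 -26.0
c3 d24 [454.7  25.4] tool dx dy -0.4 -14.0
c4 d-16 [468.9  -5.3] tool dx dy -14.3 -30.8
c4 d10 [485.5 -25.4] tool dx dy -16.5 -20.1
c4 d24 [494.4 -36.2] tool dx dy -8.9 -10.8
c5 d-16 [524.6 -51.6] tool dx dy -30.2 -15.4
c5 d10 [550.  -57.3] tool dx dy -25.4 -5.6
c5 d24 [563.6 -60.3] tool dx dy -13.7 -3.0
```

>>> {"op": "step_arm", "data": {"targets": [[-21,25.6,30,0,0,0,1],[-21,25.6,30,0,0,0,1],[-21,25.6,30,0,0,0,1],[-21,25.6,30,0,0,0,1],[0,0,20,0,0,0,1],[0,0,20,0,0,0,1],[0,0,15,0,0,0,1],[0,0,10,0,0,0,1],[0,0,5,0,0,0,1],[0,0,0,0,0,0,1]]}}

```text
time_s: 4.15
position: [612.7, 150.4, 66.2]
tcp_rot: [[-1.0, 0.0, -0.0], [0.0, 1.0, 0.0], [0.0, 0.0, -1.0]]
wrist_force: [0.0, 1.0, 0.2]
grip_width: 0.003
finger_force: 0.0
```

>>> {"op": "step_arm", "data": {"targets": [[0,0,1,0,0,0,1],[0,0,0.5,0,0,0,1],[0,0,0.5,0,0,0,1],[0,0,0.5,0,0,0,1],[0,0,0,0,0,0,1],[0,0,0,0,0,0,1],[0,0,0,0,0,0,1],[0,0,0,0,0,0,1],[0,0,0,0,0,0,1],[0,0,0,0,0,0,1]]}}

```text
time_s: 5.15
position: [612.8, 150.6, 63.8]
tcp_rot: [[-1.0, 0.0, -0.0], [0.0, 1.0, 0.0], [0.0, 0.0, -1.0]]
wrist_force: [-0.7, -0.4, -0.4]
grip_width: -0.001
finger_force: 0.0
```

```bash
python3 - <<'E'
from h import *
p,d=env.camera('wrist'); cv2.imwrite('pics/w2.png',cv2.cvtColor(p,cv2.COLOR_RGB2BGR)[100:400,100:540])
s=env.get_state(); print(s['time_s'],s['position'],s['wrist_force'])
E
```

```text
5.2 [612.76286309 150.60446786  63.76631936] [0.0416702  0.34121199 0.14656146]
```

View pics/w2.png

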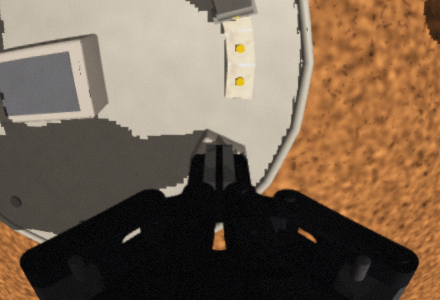

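The fingertips sit over the terminal block, in the crop at about (218,140). I'll lower a touch further to make light contact.

>>> {"op": "step_arm", "data": {"targets": [[0,0,0.3,0,0,0,1],[0,0,0.3,0,0,0,1],[0,0,0.3,0,0,0,1],[0,0,0,0,0,0,1],[0,0,0,0,0,0,1],[0,0,0,0,0,0,1],[0,0,0,0,0,0,1],[0,0,0,0,0,0,1],[0,0,0,0,0,0,1],[0,0,0,0,0,0,1]]}}

```text
time_s: 6.2
position: [612.8, 150.6, 63.1]
tcp_rot: [[-1.0, 0.0, 0.0], [0.0, 1.0, -0.0], [-0.0, -0.0, -1.0]]
wrist_force: [-2.2, -0.3, 4.4]
grip_width: 0.0
finger_force: 2.3
```

>>> {"op": "step_arm", "data": {"targets": [[0,0,-2,0,0,0,1],[0,0,-2,0,0,0,1],[7.7,2.2,0,0,0,0,1],[7.7,2.2,0,0,0,0,1],[7.7,2.2,0,0,0,0,1],[7.7,2.2,0,0,0,0,1],[7.7,2.2,0,0,0,0,1],[8,0.3,0,0,0,0,1],[8,0.3,0,0,0,0,1],[8,0.3,0,0,0,0,1]]}}

```text
time_s: 7.2
position: [549.6, 162.5, 66.9]
tcp_rot: [[-1.0, -0.0, 0.0], [-0.0, 1.0, -0.0], [-0.0, -0.0, -1.0]]
wrist_force: [0.1, 0.4, 0.4]
grip_width: 0.001
finger_force: 0.0
```

>>> {"op": "step_arm", "data": {"targets": [[4.2,-1.2,0,0,0,0,1],[4.2,-1.2,0,0,0,0,1],[4.2,-1.2,0,0,0,0,1],[4.2,-1.1,0,0,0,0,1],[4.2,-1.1,0,0,0,0,1],[4.2,-1.1,0,0,0,0,1],[4.5,-1.2,3,0,0,0,1],[4.5,-1.2,3,0,0,0,1],[4.5,-1.2,3,0,0,0,1],[0,0,1.3,0,0,0,1]]}}

```text
time_s: 8.2
position: [510.4, 151.8, 55.8]
tcp_rot: [[-1.0, -0.0, -0.002], [-0.0, 1.0, -0.0], [0.002, -0.0, -1.0]]
wrist_force: [0.6, -0.9, 0.6]
grip_width: 0.001
finger_force: 0.2
```

>>> {"op": "step_arm", "data": {"targets": [[0,0,0.5,0,0,0,1],[0,0,0.4,0,0,0,1],[0,0,0.2,0,0,0,1],[0,0,0,0,0,0,1],[0,0,0,0,0,0,1],[0,0,0,0,0,0,1],[0,0,0,0,0,0,1],[0,0,0,0,0,0,1],[0,0,0,0,0,0,1],[0,0,0,0,0,0,1]]}}

```text
time_s: 9.2
position: [511.6, 152.0, 55.5]
tcp_rot: [[-1.0, -0.0, 0.0], [-0.0, 1.0, 0.0], [-0.0, 0.0, -1.0]]
wrist_force: [0.4, 0.0, 0.4]
grip_width: 0.002
finger_force: 0.1
```

```bash
python3 - <<'E'
from h import *
p,d=env.camera('wrist'); cv2.imwrite('pics/w3.png',cv2.cvtColor(p,cv2.COLOR_RGB2BGR)[50:400,100:540])
s=env.get_state(); print(s['time_s'],s['position'],s['wrist_force'])
E
```

```text
9.25 [511.64641435 152.00266752  55.54530116] [ 0.11150181 -0.43941805 -0.10900625]
```

View pics/w3.png

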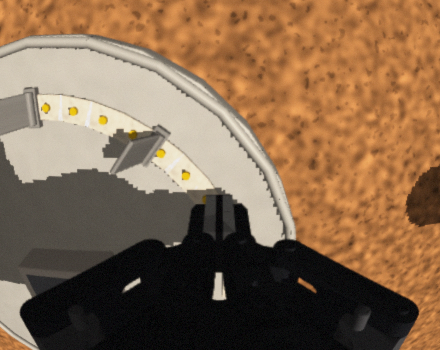

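Clip 1 is under the fingertips at tip height z = 30.5, and the force is near zero. Clip 2 is still raised, at (150,145) in the crop. On to clip 2.

>>> {"op": "step_arm", "data": {"targets": [[0,0,-5.7,0,0,0,1],[2,-1.6,-5.7,0,0,0,1],[8.2,-6.6,0,0,0,0,1],[8.2,-6.6,0,0,0,0,1],[8.2,-6.6,0,0,0,0,1],[2.6,-3.5,0,0,0,0,1],[2.6,-3.5,0,0,0,0,1],[2.6,-3.5,0,0,0,0,1],[2.6,-3.5,0,0,0,0,1],[2.6,-3.5,0,0,0,0,1]]}}

```text
time_s: 10.25
position: [472.0, 112.8, 67.0]
tcp_rot: [[-1.0, -0.0, 0.0], [-0.0, 1.0, -0.0], [-0.0, -0.0, -1.0]]
wrist_force: [-0.0, 0.1, -0.9]
grip_width: -0.002
finger_force: 0.2
```

>>> {"op": "step_arm", "data": {"targets": [[2.6,-3.5,0,0,0,0,1],[2.7,-3.7,2.5,0,0,0,1],[2.7,-3.7,3,0,0,0,1],[2.7,-3.7,3,0,0,0,1],[0,0,1.5,0,0,0,1],[0,0,0.8,0,0,0,1],[0,0,0.5,0,0,0,1],[0,0,0.2,0,0,0,1],[0,0,0,0,0,0,1],[0,0,0,0,0,0,1]]}}

```text
time_s: 11.25
position: [461.4, 98.6, 55.5]
tcp_rot: [[-1.0, -0.0, 0.0], [-0.0, 1.0, 0.0], [-0.0, 0.0, -1.0]]
wrist_force: [-0.3, -0.2, -0.2]
grip_width: 0.0
finger_force: 0.0
```

```bash
python3 - <<'E'
from h import *
p,d=env.camera('wrist'); cv2.imwrite('pics/w4.png',cv2.cvtColor(p,cv2.COLOR_RGB2BGR)[50:400,100:540])
s=env.get_state(); print(s['time_s'],s['position'],s['wrist_force'])
E
```

```text
11.3 [461.4221927   98.56221318  55.47554842] [ 0.49163839 -0.28396205  0.66612114]
```

View pics/w4.png

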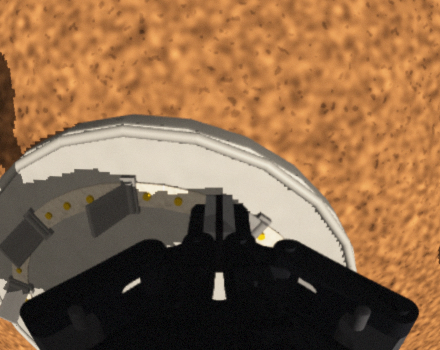

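Clip 2's pin is at (262,222) with its tab under the tips. Clip 3 is still raised at (115,205). Next, clip 3.

>>> {"op": "step_arm", "data": {"targets": [[0,0,-5.7,0,0,0,1],[0.9,-2.4,-5.8,0,0,0,1],[2.3,-10.2,0,0,0,0,1],[2.3,-10.2,0,0,0,0,1],[2.3,-10.2,0,0,0,0,1],[-0.1,-4.4,0,0,0,0,1],[-0.1,-4.4,0,0,0,0,1],[-0.1,-4.3,0,0,0,0,1],[-0.1,-4.3,0,0,0,0,1],[-0.1,-4.3,0,0,0,0,1]]}}

```text
time_s: 12.3
position: [454.0, 43.7, 66.9]
tcp_rot: [[-1.0, -0.0, -0.0], [-0.0, 1.0, 0.0], [0.0, 0.0, -1.0]]
wrist_force: [-0.5, 0.4, 0.9]
grip_width: -0.0
finger_force: 0.3
```

>>> {"op": "step_arm", "data": {"targets": [[-0.1,-4.3,0,0,0,0,1],[-0.2,-4.6,2.5,0,0,0,1],[-0.2,-4.6,3,0,0,0,1],[-0.2,-4.8,3,0,0,0,1],[0,0,1.5,0,0,0,1],[0,0,0.8,0,0,0,1],[0,0,0.5,0,0,0,1],[0,0,0.2,0,0,0,1],[0,0,0,0,0,0,1],[0,0,0,0,0,0,1]]}}

```text
time_s: 13.3
position: [454.7, 25.6, 55.4]
tcp_rot: [[-1.0, -0.0, 0.0], [-0.0, 1.0, 0.0], [-0.0, 0.0, -1.0]]
wrist_force: [-0.1, 0.7, 0.1]
grip_width: 0.005
finger_force: 0.0
```

```bash
python3 - <<'E'
from h import *
p,d=env.camera('wrist'); cv2.imwrite('pics/w5.png',cv2.cvtColor(p,cv2.COLOR_RGB2BGR)[50:400,100:540])
s=env.get_state(); print(s['time_s'],s['position'],s['wrist_force'])
E
```

```text
13.35 [454.72368334  25.59083281  55.45034195] [ 0.45770862 -0.10782854  0.99544302]
```

View pics/w5.png

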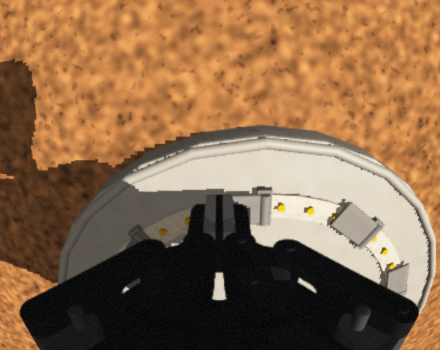

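Clips 1 and 2 lie flat at (397,278) and (355,222). Clip 3's pin is at (265,205) with its tab under the tips. Clip 4 next.

>>> {"op": "step_arm", "data": {"targets": [[0,0,-5.7,0,0,0,1],[-1,-2.4,-5.8,0,0,0,1],[-3.6,-9.5,0,0,0,0,1],[-4.8,-9.5,0,0,0,0,1],[-4.8,-9.5,0,0,0,0,1],[-2.8,-3.4,0,0,0,0,1],[-2.8,-3.4,0,0,0,0,1],[-2.7,-3.3,0,0,0,0,1],[-2.7,-3.3,0,0,0,0,1],[-2.7,-3.3,0,0,0,0,1]]}}

```text
time_s: 14.35
position: [482.6, -22.1, 66.8]
tcp_rot: [[-1.0, -0.0, -0.0], [-0.0, 1.0, 0.0], [0.0, 0.0, -1.0]]
wrist_force: [0.2, 0.2, 0.4]
grip_width: -0.001
finger_force: 0.3
```

>>> {"op": "step_arm", "data": {"targets": [[-2.8,-3.4,0,0,0,0,1],[-2.9,-3.6,2.5,0,0,0,1],[-3,-3.6,3,0,0,0,1],[-3,-3.6,3,0,0,0,1],[0,0,1.5,0,0,0,1],[0,0,0.8,0,0,0,1],[0,0,0.5,0,0,0,1],[0,0,0.2,0,0,0,1],[0,0,0,0,0,0,1],[0,0,0,0,0,0,1]]}}

```text
time_s: 15.35
position: [494.2, -36.2, 55.4]
tcp_rot: [[-1.0, -0.0, 0.0], [-0.0, 1.0, 0.0], [-0.0, 0.0, -1.0]]
wrist_force: [-0.8, -0.2, 0.0]
grip_width: 0.0
finger_force: 0.0
```

```bash
python3 - <<'E'
from h import *
p,d=env.camera('wrist'); cv2.imwrite('pics/w6.png',cv2.cvtColor(p,cv2.COLOR_RGB2BGR)[50:400,100:540])
s=env.get_state(); print(s['time_s'],s['position'],s['wrist_force'])
E
```

```text
15.4 [494.24854462 -36.23554665  55.43529954] [ 0.99523681 -1.18459769  0.07268164]
```

View pics/w6.png

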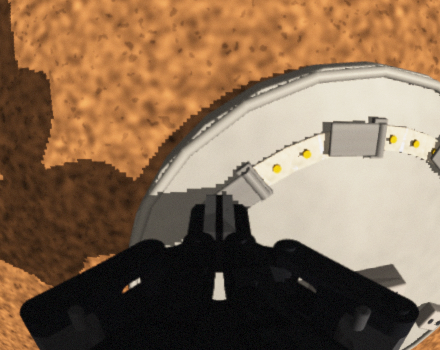

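Clip 3 lies flat at (357,138), and clip 4's tab is under the tips with its pin at (258,180). Now clip 5.

>>> {"op": "step_arm", "data": {"targets": [[0,0,-5.7,0,0,0,1],[-2.4,-1.5,-5.8,0,0,0,1],[-9.4,-5,0,0,0,0,1],[-9.3,-4.5,0,0,0,0,1],[-9.3,-4.4,0,0,0,0,1],[-4.2,-0.9,0,0,0,0,1],[-4.2,-0.9,0,0,0,0,1],[-4.2,-0.9,0,0,0,0,1],[-4.2,-0.9,0,0,0,0,1],[-4.3,-1,0,0,0,0,1]]}}

```text
time_s: 16.4
position: [545.8, -56.2, 66.7]
tcp_rot: [[-1.0, -0.0, -0.001], [-0.0, 1.0, 0.0], [0.001, 0.0, -1.0]]
wrist_force: [-0.7, 1.1, 0.6]
grip_width: 0.002
finger_force: 0.3
```

>>> {"op": "step_arm", "data": {"targets": [[-4.3,-1,0,0,0,0,1],[-4.5,-1,2.5,0,0,0,1],[-4.6,-1,3,0,0,0,1],[-4.6,-1,3,0,0,0,1],[0,0,1.5,0,0,0,1],[0,0,0.8,0,0,0,1],[0,0,0.5,0,0,0,1],[0,0,0.2,0,0,0,1],[0,0,0,0,0,0,1],[0,0,0,0,0,0,1]]}}

```text
time_s: 17.4
position: [563.7, -60.3, 55.4]
tcp_rot: [[-1.0, 0.0, -0.0], [0.0, 1.0, 0.0], [0.0, 0.0, -1.0]]
wrist_force: [-0.5, -0.3, 0.6]
grip_width: -0.002
finger_force: 0.0
```

>>> {"op": "step_arm", "data": {"targets": [[0,0,-3,0,0,0,1],[0,0,-10,0,0,0,1],[0,0,-25,0,0,0,1],[0,0,-30,0,0,0,1],[8,21,-30,0,0,0,1],[8,21,-30,0,0,0,1],[8,21,-30,0,0,0,1],[8,21,-20,0,0,0,1],[8,21,-10,0,0,0,1],[0,0,0,0,0,0,1]]}}

```text
time_s: 18.4
position: [524.2, 46.6, 246.5]
tcp_rot: [[-1.0, -0.003, 0.005], [-0.003, 1.0, 0.0], [-0.005, -0.0, -1.0]]
wrist_force: [-1.1, -0.6, -0.2]
grip_width: -0.003
finger_force: 0.0
```

```bash
python3 - <<'E'
from h import *
np.set_printoptions(precision=1,suppress=True)
p,d=env.camera('wrist'); cv2.imwrite('pics/w7.png',cv2.resize(cv2.cvtColor(p,cv2.COLOR_RGB2BGR)[40:320,170:470],None,fx=2,fy=2))
for l in ['terminal','clip1_hinge','clip3_hinge','clip5_hinge','lamp','driver']:
    for r in env.place_of('wrist',l)[:1]: print(l,np.round(r['centre'],1),round(r['score'],2))
s=env.get_state(); print(s['time_s'],s['position'],s['wrist_force'])
E
```

```text
terminal [615.  153.5  39.2] 0.89
clip1_hinge [536.9 158.8  31.5] 0.66
clip3_hinge [452.   50.1  24.4] 0.91
clip5_hinge [546.  -55.3  28.4] 0.77
lamp [570.7  51.2   4.6] 0.55
driver [568.   59.4  23. ] 0.69
18.75 [523.6  44.  242.6] [ 1.5 -0.5 -0.3]
```

View pics/w7.png

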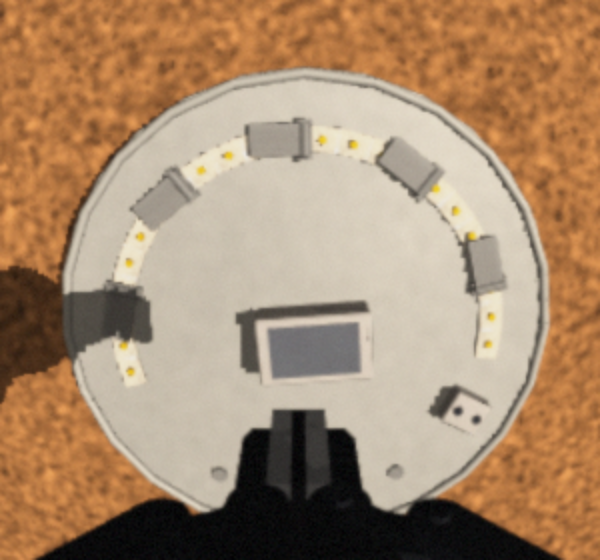

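All five clips lie flat: (485,265), (410,167), (278,138), (163,198), and clip 5 in shadow at (122,310). The lamp, driver and terminal are where they started, and the arm is clear.

```bash
python3 -c "
from rig import env
print(env.sign_off())"
```

```text
the job is handed in; nothing more can be done
None
```

I folded all five clips flat in order from the terminal block; the final wrist picture shows no visible shift in the lamp or driver, and I handed the job in at about 19 s with the arm clear.

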